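# Put the work lamp's battery on charge

## Task

The work lamp's battery is flat. Press in the spring latch hidden under the pack's nose so that the pack springs up by itself, without pulling the pack against its latch; then lift it out and put it in the charger: tongue first under the keeper lip, rocked down gently, not dropped or forced, until it lies flat and fully home. Leave the other things on the bench where they are.

Things in the scene. Friction and masses are not known exactly. Their poses are not given: they have to be found in the camera images.
- pack: Flat battery pack: dark block with a long nose, 0.36 kg. Origin: centre of the core's underside; z up, x from nose end to tongue end. Core x -42 to 42, y +-25, z 0 to 40; cap above, z 40 to 58, x -72 to 42, y +-25: its front 30 mm overhang as the nose. Catch rib on the core's front face (z 20 to 24, 4.5 proud). Grip the flat sides, 50 apart, above z 22; centre of mass near x -5.
- pack_nose (a point): Middle of the tip of the pack's nose, (-72, 0, 49) mm in the pack's frame. The nose is 50 wide and 18 thick.
- pack_tongue (a point): Middle of the end of the pack's tongue, (48, 0, 5.5) mm in the pack's frame: a flat tab sticking out low at the end away from the nose, x 42 to 48, y +-17, z 2 to 9.
- lamp: Cordless work lamp, fixed to the bench: battery bay in front, low LED head behind (x 56 to 165, y +-85, top 127 mm). Origin: on the bench under the bay's centre; z up, x from the latch side to the LED head. The seated pack has the lamp's x, y and yaw, nose towards -x, underside at z 45.
- bay (a point): Centre of the lamp's bay floor, (0, 0, 45) mm in the lamp's frame. Walls 18 high, 2 mm off the pack's sides, 70 apart outside. Only the latch holds the pack. Once freed, a spring in the floor tips its nose end up about 10 degrees and keeps it so, the tongue end still on the floor; it then lifts straight up and out (25 mm clears the bay).
- latch (a joint): The lamp's spring latch, a steel rocker under the pack's nose: 0 = locked, its hook over the catch rib; 0.5 = fully pressed. It frees the pack at about 0.3. The spring takes about 3 N to start and 7 N at 0.4. It swings back when let go, harmless once the nose has sprung up.
- latch_pad (a point): Middle of the latch paddle's outer face (34 wide, 26 high), at (-54, 0, 43) mm in the lamp's frame at rest: push it horizontally along the lamp's +x; 6 mm frees the pack, 9 mm is the most. It lies 18 mm back from the nose's tip and 42 mm below its underside: fingers reach it only sloping in under the nose, 35 to 50 degrees from vertical. The space in front is free.
- charger: Charger, fixed to the bench: open pocket in front, a block behind it (x 58 to 133, y +-46, 58 high). Origin: on the bench under the pocket's centre; z up, x from the low front wall to the keeper. Properly in, the pack has the charger's x, y and yaw, nose towards -x over the front wall, underside at z 30.
- pocket (a point): Centre of the charger's pocket floor, (0, 0, 30) mm in its frame. Side walls 18 high, inner faces at y +-27; front wall 9.5 high, inner face at x -44; both bevelled. Rear wall at x 50. 2 mm play all round. The keeper bars the straight way down: the pack enters tongue end first, nose raised about 20 degrees, tongue slid under the keeper, then rocks down flat.
- keeper (a point): Middle of the lower edge of the charger's keeper lip, (44, 0, 41) mm in the charger's frame. The lip overhangs from the rear wall (x 50) to x 44, y +-22, 11 to 17 mm above the pocket floor; the pack's tongue belongs beneath it.
- shoe: curved brake shoe standing on its edge, a 120 degree arc of about 100 radius, 36 high; origin near the middle of the arc, at its underside (mm); stays where it is.
- screwdriver: screwdriver lying on the bench, handle towards the robot (mm); stays where it is. Origin at the centre of its underside.
- wrench: steel open-end wrench lying flat (mm); stays where it is. Origin at the centre of its underside.
- socket_big: steel socket standing upright, 30 dia. x 40 high (mm); stays where it is. Origin at the centre of its underside.
- socket_small: steel socket standing upright, 22 dia. x 36 high (mm); stays where it is. Origin at the centre of its underside.
- spray_can: upright spray can, 58 dia. x 190 high (mm); stays where it is. Origin at the centre of its underside.
- big_pack: another, larger battery pack of another tool, 120 x 76 x 68, not needed (mm); stays where it is. Origin at the centre of its underside.
Mind the look-alikes: they are no part of the job. Leave any turquoise look-alike of the charger alone.

How it is judged (in metres and radians):
On the way, in this order (a step that is already met when the one before it is completed fails the run):
1. the latch has been pressed and the nose end has sprung up at least 8 mm by itself, no finger on the pack (z of pack_nose in the frame of lamp above 0.102 m and horizontal distance between pack and lamp below 0.02 m and contact force between the fingers and pack below 0.5 N), for 0.2 s.
2. the pack has been lifted clear of the lamp's bay (z of pack in the frame of lamp above 0.07 m), for 0.1 s.
At the end, for the whole second after the job is handed in: The pack lies flat and at rest in the charger's pocket, tongue under the keeper lip: within 4 mm of the pocket's centre either way, underside within 3 mm of the pocket floor, level within 0.04 rad, turned within 0.08 rad, released (x of pack in the frame of charger between -0.004 and 0.004 m and y of pack in the frame of charger between -0.004 and 0.004 m and z of pack in the frame of charger between 0.027 and 0.033 m and angle between the z axis of pack and the z axis of charger, either way round below 0.04 rad and angle between the x axis of pack and the x axis of charger, either way round below 0.08 rad and x of pack_nose in the frame of charger below 0 m and linear speed of pack below 0.01 m/s and contact force between the fingers and pack below 0.1 N); the robot touches nothing.
It fails at once if the pack is pulled against its latch or forced in the lamp (over 40 N between pack and lamp) (contact force between pack and lamp above 40 N).
It fails at once if the pack is forced into the charger (over 80 N between them) (contact force between pack and charger above 80 N).
It fails at once if the pack is dropped: moving faster than 0.5 m/s at the charger (distance between pack and charger below 0.09 m and linear speed of pack above 0.5 m/s).
It fails at once if another thing on the bench is moved by more than 20 mm (distance of any of shoe, screwdriver, wrench, socket_big, socket_small, spray_can, big_pack from where it was at the start of the episode above 0.02 m).
It also fails if it takes over 61 s, if anything falls off the work surface, if the arm or the gripper's body presses on something with over 40 N, if the wrist force passes 120 N, or if a joint passes its speed limit or range.

## Robot

A 6-joint arm with a two-finger parallel gripper is mounted at the origin on the work surface. World frame = base frame: x ahead of the robot, y to its left, z up, the work surface at z = 0. Lengths are in mm, angles in rad, forces in N, time in s.
With the tool pointing down it reaches from about 350 to 775 mm from the base axis. Payload 7.3 kg.
Tool frame: the origin (TCP) lies at the very end of the fingers, on their centre line; the grasp point (between the pads) lies 19 mm behind it (bot.grip_point_offset is the distance from the TCP to the grasp point, in mm); z points along the fingers, y is the line along which they close (so a half turn about z gives the same grasp; the last joint's range is limited). The gripper opens to 92 mm and grips with 3 to 60 N. Pads are 19 mm wide; open, the fingers measure 130 mm over their backs; the gripper's body (75 mm by 190 mm) begins 47 mm behind the grasp point.
Start: joints at [1.118, 0.342, 1.524, -0, 1.275, -0.146], TCP at [158.54, 500.51, 226.741] pointing down, gripper open.
Joint ranges: [-2.53, 2.53], [-0.77, 2.02], [0.04, 2.7], [-1, 4.14], [0.28, 2.66], [-3.11, 3.11]. Speed limits (rad/s): [2.57, 2.57, 3.14, 3.14, 3.14, 3.14].

## Interface

Orientations are given as [roll, pitch, yaw] about the fixed x, y, z axes, in that order (R = Rz(yaw) Ry(pitch) Rx(roll)).
In Python, from plant import bot gives the robot as it stands. The module is installed in compiled form; this text tells all that it offers.
- The arm moves only by the shell command python3 -m jog 'ROWS' [OPENING]. ROWS is JSON, a list of rows, each a list of 6 numbers: the shift along the tool's x, y, z in mm, then the turn, a rotation vector about the tool's x, y, z in rad. In form: [[dx, dy, dz, rx, ry, rz], ...]. A call has 1 to 12 rows; each row shifts and turns the commanded pose from where the row before left it, along the tool's axes as they then stand; what a row does not reach is not made up. A row lasts 1/10 s, in which the tool goes at most 50 mm and 8.59 degrees, less where a joint would pass 70% of its speed; a pose out of reach is approached as far as the arm can. A call with a gripper value outside its range is refused whole. OPENING is the opening in per cent of the stroke, from 0 (shut) to 100 (fully open), set as the call begins (- or left out, the last holds). The fingers move at their own pace and stop on an object; the grip force is fixed at half the most. Time passes only in rows, so rows that do not move let the fingers close. It gives the time, the measured TCP pose, the force, the opening and the grip force at its end, in the units of the state.
- bot.get_obs(): the state, without advancing time (a new reading comes with each control period).
- bot.capture(name): name is "side" or "top" or "wrist"; returns the picture (400x640x3 uint8, red, green, blue); there is no depth.
- bot.camera_model(name): a dict with "fx", "fy", "cx", "cy" (pixels), "position" and "orientation" of the camera in the world; the wrist camera has in their place "T_tool_cam" (4x4, takes a point from camera to tool coordinates, whose origin is the TCP and whose axes are the flange's). Camera axes: x right, y down, z forward; pixel columns grow to the right and rows downward; lengths in mm; the calibration is good to about 2 mm. A picture is of the moment at which its call begins: read the wrist's pose just before it. camera_model takes no time and is no camera call.
- bot.close_job(): hands the job in; it is judged then, once.
Trained networks look in the newest picture that a camera, given by its name, has taken for a name from the list of things; names that differ only in an ending like _2 or _b are one class to them, and where a whole thing is asked for, a point or a joint stands for the part that bears it (a point fixed in the world has none). Each returns a list of dicts, best first, with "p" (0 to 1); they miss things now and then, are a little off and sometimes report something else, mostly with a low value. They report only what shows in the picture. A call takes as long as a camera call. They do not tell look-alikes from the thing itself.
- bot.outline_of(target, camera): "mask" (400x640 bool, what is visible of it) and "pixel" ([column, row] in pixels, amid what is visible of it).
The state is a dict: "time": time; "joint_positions": joint angles; "dq": joint speeds; "tau": joint torques, N m; "tool_pos": TCP position; "tcp_rot": TCP orientation; "contact_force": force on the tool from outside, world axes, zero at the start; "moment": the same for the moment, N m; "grip_width": finger opening in mm; "finger_force": force on a finger pad.
Only numpy, scipy, OpenCV 4.12 (cv2) and the standard library are available. Lean on these libraries where they do the work, as an engineer would, in place of code of your own. Each camera call takes 0.05 s, during which the arm holds its last target. There are 200 camera calls.

## Working session

There is one attempt and no reset: what is moved stays moved. The work goes in short steps, Python scripts to look and compute and a shell command to move; the robot and the scene stay as the last step left them, time stands still between calls to the robot, and variables do not carry over. Pictures are saved under pics/ and viewed, at most 10 in all, crops included, and the job is handed in when it is done.

```bash
mkdir -p pics; ls; python3 - <<'E'
from plant import bot
import cv2,numpy as np
o=bot.get_obs();print(o)
for c in ("side","top","wrist"):
    im=bot.capture(c);cv2.imwrite(f"pics/{c}0.png",im[...,::-1]);m=bot.camera_model(c);print(c,m)
    for t in ("pack","lamp","charger","latch_pad"):
        for r in bot.outline_of(t,c):
            mk=r["mask"];ys,xs=np.nonzero(mk);print(t,round(r["p"],2),np.round(r["pixel"]),len(xs),(xs.min(),xs.max(),ys.min(),ys.max()) if len(xs) else "")
print(bot.get_obs()["time"])
E
```

```text
pics
{'time': 0.0, 'joint_positions': array([ 1.11799958e+00,  3.42723422e-01,  1.52498802e+00,  1.76576730e-05,
        1.27536387e+00, -1.46023227e-01]), 'dq': array([-6.90755653e-04,  2.73271938e-06,  1.37113394e-04, -2.58861238e-04,
        4.16687149e-04,  5.60195802e-04]), 'tau': array([ 1.43465910e-03, -4.31253576e+01, -2.44216543e+01,  7.19026546e-02,
        5.62112918e-02, -1.76619919e-04]), 'tool_pos': array([158.35799419, 500.14651396, 226.05470241]), 'tcp_rot': array([-3.14012823e+00, -2.32439269e-04,  2.83481381e+00]), 'contact_force': array([ 0.18373225, -0.23486688, -0.46373461]), 'moment': array([-0.0205647 ,  0.00115801, -0.0209508 ]), 'finger_force': 0.0, 'grip_width': 91.74739421491616}
side {'fx': 400.5340886840941, 'fy': 400.5340886840941, 'cx': 319.2673721771469, 'cy': 201.92798014302775, 'position': array([300.01152386, 622.68624271, 872.90139176]), 'orientation': array([-2.41709359, -0.00288701, -2.76805061])}
pack 0.7 [281. 268.] 1280 (np.int64(266), np.int64(298), np.int64(239), np.int64(294))
lamp 0.74 [271. 318.] 4319 (np.int64(223), np.int64(308), np.int
[... 659 characters left out ...]
), np.int64(436), np.int64(166), np.int64(211))
charger 0.77 [376. 286.] 2524 (np.int64(337), np.int64(414), np.int64(266), np.int64(310))
latch_pad 0.68 [465. 251.] 1391 (np.int64(448), np.int64(487), np.int64(228), np.int64(277))
wrist {'fx': 292.5347610452896, 'fy': 292.5347610452896, 'cx': 327.0858491678406, 'cy': 200.44577361643763, 'T_tool_cam': array([[ 1.56281759e-03, -9.53403356e-01, -3.01694545e-01,
         8.15537700e+01],
       [ 9.99998463e-01,  1.72968719e-03, -2.85965991e-04,
         1.93414014e-01],
       [ 7.94478125e-04, -3.01693634e-01,  9.53404594e-01,
        -1.58717615e+02],
       [ 0.00000000e+00,  0.00000000e+00,  0.00000000e+00,
         1.00000000e+00]])}
0.75
```

View pics/top0.png

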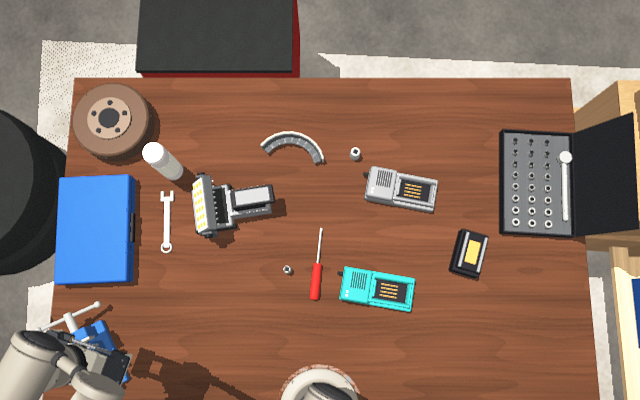

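View pics/side0.png

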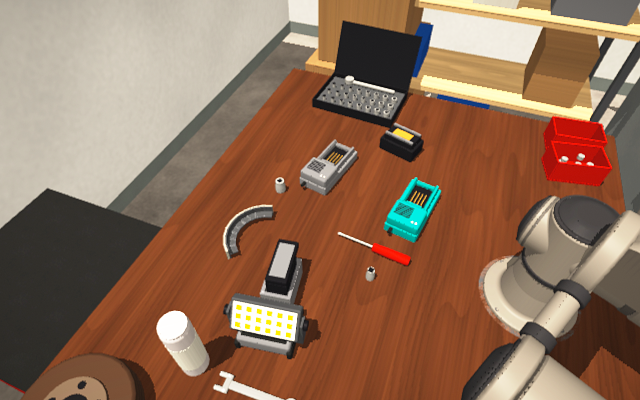

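```bash
cat > h.py <<'E'
from plant import bot
import cv2,numpy as np
from scipy.spatial.transform import Rotation as Ro
def T(p,rpy):
    M=np.eye(4);M[:3,:3]=Ro.from_euler('xyz',rpy).as_matrix();M[:3,3]=p;return M
def tool():
    o=bot.get_obs();return T(o["tool_pos"],o["tcp_rot"])
def cam(c,Tt=None):
    m=bot.camera_model(c)
    K=np.array([[m["fx"],0,m["cx"]],[0,m["fy"],m["cy"]],[0,0,1]])
    return K,(Tt@m["T_tool_cam"] if c=="wrist" else T(m["position"],m["orientation"]))
def proj(P,K,M):
    q=(np.asarray(P,float)-M[:3,3])@M[:3,:3];q=q@K.T;return q[:,:2]/q[:,2:]
def ray(px,z,K,M):
    px=np.atleast_2d(px).astype(float);d=np.c_[px,np.ones(len(px))]@np.linalg.inv(K).T@M[:3,:3].T
    return M[:3,3]+d*((z-M[2,3])/d[:,2])[:,None]
def local(P,pose):  # pose x,y,yaw -> world
    x,y,a=pose;c,s=np.cos(a),np.sin(a);P=np.asarray(P,float)
    return np.c_[x+c*P[:,0]-s*P[:,1],y+s*P[:,0]+c*P[:,1],P[:,2]]
def box(x0,x1,y0,y1,z0,z1): return np.array([[x,y,z] for x in (x0,x1) for y in (y0,y1) for z in (z0,z1)],float)
E
python3 - <<'E'
from h import *
K,M=cam("top")
print("pack top corner-ish", ray([[252,192],[272,190],[233,196]],103,K,M)[:,:2].round())
print("lamp head", ray([[195,180],[200,232]],127,K,M)[:,:2].round())
print("grey block top c, pocket", ray([[370,170],[367,200],[436,211],[437,180],[416,190]],50,K,M)[:,:2].round())
print("others", ray([[287,269],[320,230],[355,153],[310,155],[160,150]],20,K,M)[:,:2].round())
E
```

```text
pack top corner-ish [[572. 181.]
 [578. 128.]
 [561. 232.]]
lamp head [[599. 331.]
 [460. 311.]]
grey block top c, pocket [[ 648. -141.]
 [ 562. -132.]
 [ 531. -322.]
 [ 619. -328.]
 [ 590. -269.]]
others [[ 372.   90.]
 [ 481.   -1.]
 [ 706. -102.]
 [ 700.   28.]
 [ 714.  465.]]
```

```bash
cat >> h.py <<'E'
def goto(p,R,nz=1):
    """print remaining move in present tool axes: shift mm, rotvec rad (R target matrix)"""
    Tt=tool();d=Tt[:3,:3].T@(np.asarray(p)-Tt[:3,3]);r=Ro.from_matrix(Tt[:3,:3].T@R).as_rotvec()
    print("shift now axes",d.round(1),"rot",r.round(4),"| shift in target axes",(R.T@(np.asarray(p)-Tt[:3,3])).round(1))
    o=bot.get_obs();print("t",round(o["time"],2),"tcp",o["tool_pos"].round(1),"q",o["joint_positions"].round(2),"F",o["contact_force"].round(1),"grip",round(o["grip_width"],1),round(float(o["finger_force"]),1))
def Rdown(yaw,tilt=0):  # tool x along yaw, pointing down, leaning fingers towards +x by tilt
    return (Ro.from_euler('z',yaw)*Ro.from_euler('x',np.pi)*Ro.from_euler('y',tilt)).as_matrix()
E
python3 -c "
from h import *
R=Rdown(1.72,.5);print(R.round(2))"
python3 -m jog '[[0,0,-5,0,0,0.15],[0,0,-5,0,0,0.14],[0,0,-5,0,0,0.14],[0,0,-5,0,0,0.14],[0,0,-5,0,0,0.14],[0,0,-5,0,0,0.14],[0,0,-4,0,0,0.14],[0,0,0,0,0,0.125]]'
python3 -m jog '[[-35,30,0,0,0,0],[-35,30,0,0,0,0],[-35,30,0,0,0,0],[-35,30,0,0,0,0],[-35,30,0,0,0,0],[-35,30,0,0,0,0],[-35,30,0,0,0,0],[-35,30,0,0,0,0],[-35,30,0,0,0,0],[-35,30,0,0,0,0],[-35,30,0,0,0,0],[-24,35,0,0,0,0]]' 0
```

```text
[[-0.13  0.99 -0.07]
 [ 0.87  0.15  0.47]
 [ 0.48  0.   -0.88]]
time: 1.55
tool_pos: [158.6, 500.7, 261.4]
tcp_rot: [3.141, -0.001, 1.714]
contact_force: [1.0, 0.8, 0.2]
grip_width: 92.1
finger_force: 0.0
time: 2.75
tool_pos: [581.4, 147.9, 261.0]
tcp_rot: [3.141, 0.0, 1.718]
contact_force: [1.0, 0.8, 0.5]
grip_width: 2.0
finger_force: 0.0
```

```bash
python3 - <<'E'
from h import *
Tt=tool();im=bot.capture("wrist");np.save("w1T.npy",Tt);cv2.imwrite("pics/w1.png",im[...,::-1])
for t in ("pack","lamp"):
    for r in bot.outline_of(t,"wrist"):
        print(t,r["p"],r["pixel"],r["mask"].sum());
        np.save(f"w1_{t}.npy",r["mask"]);break
K,M=cam("wrist",Tt)
for pose in [(570,196,1.72)]:
    print(proj(local(box(-72,42,-25,25,103,103)[::2],pose),K,M).round())
E
```

```text
pack 0.76 [314.4, 143.8] 5033
lamp 0.56 [312.6, 40.1] 13973
[[345. 204.]
 [301. 204.]
 [347.  98.]
 [298.  98.]]
```

View pics/w1.png

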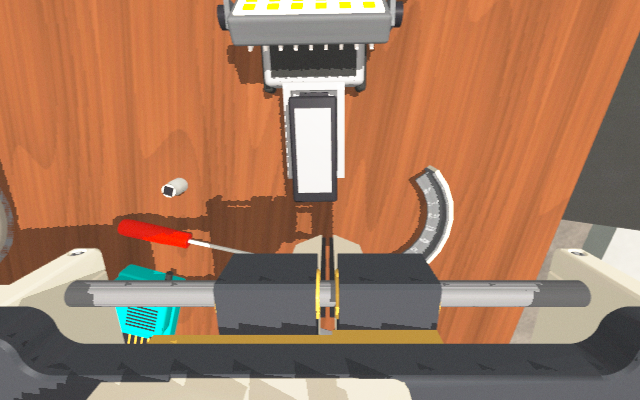

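```bash
cat >> h.py <<'E'
from scipy.optimize import minimize
def sil(boxes,pose,K,M):
    m=np.zeros((400,640),np.uint8)
    for b in boxes:
        h=cv2.convexHull((proj(local(b,pose),K,M)*16).astype(np.int32));cv2.fillConvexPoly(m,h,255,cv2.LINE_AA,4)
    return m/255.
def fit(mask,boxes,p0,K,M,yawfix=None):
    f=lambda v:np.abs(sil(boxes,(p0[0]+v[0],p0[1]+v[1],p0[2]+v[2]/50),K,M)-mask).sum()/mask.sum()
    r=minimize(f,[0,0,0],method="Nelder-Mead",options=dict(initial_simplex=[[0,0,0],[10,0,0],[0,10,0],[0,0,8]],xatol=.05,fatol=1e-5))
    v=r.x;return np.array([p0[0]+v[0],p0[1]+v[1],p0[2]+v[2]/50]),r.fun
E
python3 - <<'E'
from h import *
B=[box(-72,42,-25,25,85,103),box(-42,42,-25,25,64,85)]
K,M=cam("wrist",np.load("w1T.npy"));print("wrist",fit(np.load("w1_pack.npy"),B,(570,190,1.65),K,M))
p=[[289,97],[332,97],[337,201],[295,201]]
print("top corners",ray(p,103,K,M)[:,:2].round(1))
bot.capture("top");r=bot.outline_of("pack","top")[0];K,M=cam("top");print("top",fit(r["mask"],B,(570,190,1.65),K,M))
bot.capture("side");r=bot.outline_of("pack","side")[0];K,M=cam("side");print("side",fit(r["mask"],B,(570,190,1.65),K,M))
E
```

```text
wrist (array([559.44606484, 198.66186897,   1.7438685 ]), np.float64(0.05385007967025474))
top corners [[529.8 233.5]
 [573.2 240. ]
 [595.9 130.6]
 [548.7 123.5]]
top (array([592.29554272, 228.65299319,   0.68416383]), np.float64(10.853683094859566))
side (array([557.39864334, 200.30795912,   1.7680021 ]), np.float64(0.06877671985276002))
```

```bash
python3 - <<'E'
from h import *
L=(559,198,1.747);R=Rdown(1.747,.82)
for p in ([-100,0,150],[-88,0,36]): goto(local([p],L)[0],R)
E
```

```text
shift now axes [-50.6 -10.4 111. ] rot [ 0.0106  0.8196 -0.0246] | shift in target axes [-115.4  -11.8   39. ]
t 3.1 tcp [579.3 151.1 261. ] q [ 0.13  0.46  1.25  0.    1.43 -0.02] F [-0.7  0.2 -0.4] grip 0.5 0.0
shift now axes [-38.6 -10.7 225. ] rot [ 0.0106  0.8196 -0.0246] | shift in target axes [-190.6  -11.8  125.5]
t 3.1 tcp [579.3 151.1 261. ] q [ 0.13  0.46  1.25  0.    1.43 -0.02] F [-0.7  0.2 -0.4] grip 0.5 0.0
```

```bash
python3 -m jog '[[0,0,0,0.002,0.14,-0.004],[0,0,0,0.002,0.14,-0.004],[0,0,0,0.002,0.14,-0.004],[0,0,0,0.002,0.14,-0.004],[0,0,0,0.002,0.14,-0.004],[0,0,0,0.001,0.12,-0.004],[-38,-4,13,0,0,0],[-38,-4,13,0,0,0],[-38,-4,13,0,0,0],[0,0,0,0,0,0]]'
python3 - <<'E'
from h import *
L=(559,198,1.747);R=Rdown(1.747,.82)
for p in ([-100,0,150],[-88,0,36]): goto(local([p],L)[0],R)
E
```

```text
time: 4.1
tool_pos: [574.6, 99.4, 147.1]
tcp_rot: [-3.129, -0.822, 1.736]
contact_force: [-0.2, 1.0, 0.6]
grip_width: 0.4
finger_force: 0.0
shift now axes [ 2.   1.9 -2.1] rot [-0.0038 -0.0025 -0.0078] | shift in target axes [ 2.   1.9 -2.1]
t 4.1 tcp [574.6  99.4 147.1] q [-0.33  0.71  1.43  0.7   1.51 -0.73] F [-0.2  1.   0.6] grip 0.4 0.0
shift now axes [-73.4   2.8  84.2] rot [-0.0038 -0.0025 -0.0078] | shift in target axes [-73.2   1.9  84.4]
t 4.1 tcp [574.6  99.4 147.1] q [-0.33  0.71  1.43  0.7   1.51 -0.73] F [-0.2  1.   0.6] grip 0.4 0.0
```

```bash
python3 -m jog '[[-24,1,28,0,0,-0.008],[-25,1,28,0,0,0],[-24,1,28,0,0,0],[0,0,0,0,0,0],[0,0,0,0,0,0]]'
python3 - <<'E'
from h import *
L=(559,198,1.747);R=Rdown(1.747,.82)
for p in ([-88,0,36],[-65,0,36],[-53,0,36]): goto(local([p],L)[0],R)
Tt=tool();im=bot.capture("wrist");cv2.imwrite("pics/w2.png",im[...,::-1])
bot.capture("side")
im=bot.capture("side");cv2.imwrite("pics/s2.png",cv2.resize(im[200:340,200:400,::-1],None,fx=4,fy=4))
E
```

```text
time: 4.6
tool_pos: [578.8, 112.8, 42.3]
tcp_rot: [3.131, -0.82, 1.759]
contact_force: [0.9, 0.7, 1.0]
grip_width: 0.3
finger_force: 0.0
shift now axes [-5.  -4.6  3.8] rot [ 0.0012 -0.0005  0.0083] | shift in target axes [-5.1 -4.5  3.8]
t 4.6 tcp [578.8 112.8  42.3] q [-0.31  0.86  1.47  0.73  1.34 -0.86] F [0.9 0.7 1. ] grip 0.3 0.0
shift now axes [10.6 -4.5 20.6] rot [ 0.0012 -0.0005  0.0083] | shift in target axes [10.6 -4.5 20.6]
t 4.6 tcp [578.8 112.8  42.3] q [-0.31  0.86  1.47  0.73  1.34 -0.86] F [0.9 0.7 1. ] grip 0.3 0.0
shift now axes [18.8 -4.4 29.4] rot [ 0.0012 -0.0005  0.0083] | shift in target axes [18.8 -4.5 29.4]
t 4.6 tcp [578.8 112.8  42.3] q [-0.31  0.86  1.47  0.73  1.34 -0.86] F [0.9 0.7 1. ] grip 0.3 0.0
```

View pics/w2.png

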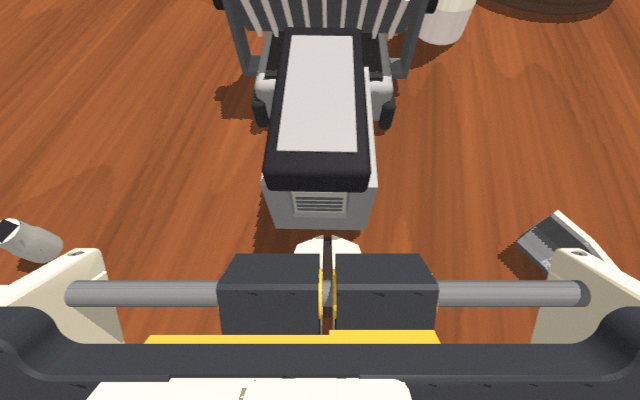

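```bash
python3 -m jog '[[4,-4.5,8,0,0,0.008],[4,0,8,0,0,0],[2.5,0,4.5,0,0,0],[0,0,0,0,0,0],[0,0,0,0,0,0]]'
python3 -m jog '[[1.4,0,1.5,0,0,0],[1.4,0,1.5,0,0,0],[0,0,0,0,0,0],[0,0,0,0,0,0],[0,0,0,0,0,0]]'
python3 -c "
from h import *
goto(local([[-60.5,0,36]],(559,198,1.747))[0],Rdown(1.747,.82))"
```

```text
time: 5.25
tool_pos: [569.9, 132.9, 33.8]
tcp_rot: [-3.141, -0.82, 1.745]
contact_force: [0.5, -0.3, 0.4]
grip_width: 0.5
finger_force: 0.0
time: 5.75
tool_pos: [569.2, 136.6, 33.7]
tcp_rot: [-3.141, -0.82, 1.745]
contact_force: [-0.2, -0.6, 0.1]
grip_width: 0.4
finger_force: 0.3
shift now axes [ 2.8  0.7 -0.3] rot [ 0.0013 -0.     -0.0016] | shift in target axes [ 2.8  0.7 -0.3]
t 5.75 tcp [569.2 136.6  33.7] q [-0.27  0.85  1.52  0.75  1.3  -0.86] F [-0.2 -0.6  0.1] grip 0.4 0.3
```

```bash
python3 -m jog '[[2.8,0,1,0,0,0],[0,0,0,0,0,0],[0,0,0,0,0,0]]'
python3 -m jog '[[1.4,0,1.5,0,0,0],[0,0,0,0,0,0],[0,0,0,0,0,0]]'
python3 -m jog '[[1.4,0,1.5,0,0,0],[0,0,0,0,0,0],[0,0,0,0,0,0]]'
```

```text
time: 6.05
tool_pos: [568.9, 138.8, 34.8]
tcp_rot: [-3.141, -0.819, 1.744]
contact_force: [1.0, -5.7, -3.0]
grip_width: 0.6
finger_force: 2.4
time: 6.35
tool_pos: [568.5, 140.8, 34.5]
tcp_rot: [-3.141, -0.819, 1.744]
contact_force: [2.4, -4.8, -4.8]
grip_width: 0.3
finger_force: 3.0
time: 6.65
tool_pos: [568.2, 142.6, 34.3]
tcp_rot: [-3.141, -0.818, 1.744]
contact_force: [0.5, -5.0, -6.1]
grip_width: 0.5
finger_force: 3.4
```

```bash
python3 -m jog '[[1.0,0,1.1,0,0,0],[0,0,0,0,0,0],[0,0,0,0,0,0]]'
python3 -m jog '[[1.0,0,1.1,0,0,0],[0,0,0,0,0,0],[0,0,0,0,0,0]]'
python3 - <<'E'
from h import *
T0=tool();K,M=cam("wrist",T0);im=bot.capture("wrist");cv2.imwrite("pics/w3.png",im[...,::-1])
a=cv2.imread("pics/w2.png");
for r in bot.outline_of("pack","wrist")[:1]:
    ys,xs=np.nonzero(r["mask"]);print(xs.min(),xs.max(),ys.min(),ys.max())
L=(559,198,1.747)
print("latched nose",proj(local([[-72,25,103],[-72,-25,103],[-72,25,85],[-72,-25,85]],L),K,M).round())
print("sprung nose",proj(local([[-74,25,122],[-74,-25,122],[-71,25,105],[-71,-25,105]],L),K,M).round())
E
```

```text
time: 6.95
tool_pos: [568.0, 144.0, 34.2]
tcp_rot: [-3.141, -0.818, 1.744]
contact_force: [2.4, -6.1, -5.6]
grip_width: 0.2
finger_force: 3.9
time: 7.25
tool_pos: [567.8, 145.4, 34.2]
tcp_rot: [-3.141, -0.818, 1.744]
contact_force: [1.7, -5.7, -6.1]
grip_width: 0.2
finger_force: 4.1
255 397 40 219
latched nose [[259. 237.]
 [396. 237.]
 [268. 254.]
 [387. 253.]]
sprung nose [[246. 220.]
 [409. 220.]
 [258. 233.]
 [396. 232.]]
```

View pics/w3.png

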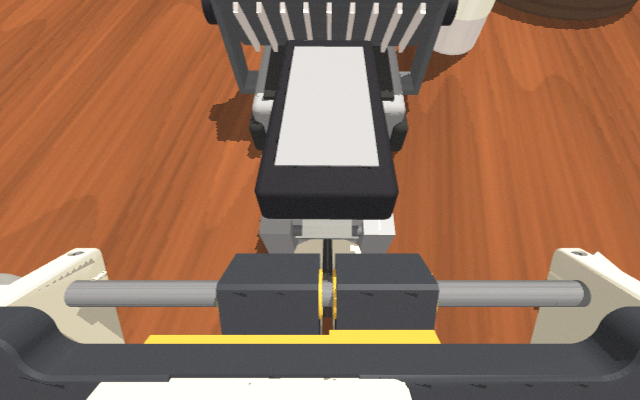

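```bash
python3 - <<'E'
from h import *
L=(559,198,1.747)
for TT,n in ((T([578.8,112.8,42.3],[3.131,-.82,1.759]),"w2"),(tool(),"now")):
    K,M=cam("wrist",TT)
    for a,nm in ((0,"latched"),(.175,"sprung")):
        c,s=np.cos(a),np.sin(a)
        P=[[42+(x-42)*c+ (z)*-s*-1*0 - z*s*0 + (-z*s if 0 else z*s), y,45-(x-42)*s+z*c] for x,z in ((-72,58),(-72,40),(42,58)) for y in (25,-25)]
        print(n,nm,proj(local(P,L),K,M).round().tolist())
o=bot.get_obs();print(o["contact_force"],o["finger_force"])
bot.capture("side");r=bot.outline_of("pack","side")[0];K,M=cam("side")
B0=[box(-72,42,-25,25,85,103),box(-42,42,-25,25,64,85)]
ys,xs=np.nonzero(r["mask"]);print("side now",xs.min(),xs.max(),ys.min(),ys.max(),"was 266 298 239 294")
E
```

```text
w2 latched [[261.0, 172.0], [373.0, 173.0], [268.0, 193.0], [368.0, 194.0], [282.0, 25.0], [360.0, 26.0]]
w2 sprung [[256.0, 122.0], [377.0, 123.0], [263.0, 155.0], [372.0, 156.0], [283.0, 17.0], [359.0, 18.0]]
now latched [[259.0, 237.0], [396.0, 237.0], [268.0, 254.0], [387.0, 253.0], [282.0, 46.0], [372.0, 46.0]]
now sprung [[251.0, 182.0], [403.0, 182.0], [261.0, 214.0], [394.0, 214.0], [284.0, 37.0], [370.0, 36.0]]
[ 1.66929533 -5.96702831 -5.52967472] 4.101363862864673
side now 264 297 238 294 was 266 298 239 294
```

```bash
python3 -m jog '[[-10,0,-11,0,0,0],[-17,0,-18,0,0,0],[-20,0,-22,0,0,0],[20,0,-35,0,0,0],[27,0,-38,0,0,0],[27,0,-38,0,0,0],[27,0,-38,0,-0.14,0],[30,0,-30,0,-0.14,0],[30,0,-30,0,-0.14,0],[0,0,0,0,-0.14,0],[0,0,0,0,-0.14,0],[0,0,0,0,-0.12,0]]' 100
python3 - <<'E'
from h import *
L=(559,198,1.747);R=Rdown(1.747,0)
goto(local([[0,0,200]],L)[0],R)
E
```

```text
time: 8.65
tool_pos: [583.4, 53.4, 296.4]
tcp_rot: [3.14, 0.004, 1.745]
contact_force: [0.4, -0.3, 0.1]
grip_width: 90.2
finger_force: 0.0
shift now axes [147.    0.9  95.8] rot [ 0.0013  0.0043 -0.0017] | shift in target axes [146.6   1.3  96.4]
t 8.65 tcp [583.4  53.4 296.4] q [-0.04  0.42  1.22 -0.    1.5  -0.21] F [ 0.4 -0.3  0.1] grip 90.2 0.0
```

```bash
python3 -m jog '[[36,0,22,0,0.004,-0.002],[36,0,22,0,0,0],[35,1,22,0,0,0],[0,0,0,0,0,0],[0,0,0,0,0,0]]'
python3 - <<'E'
from h import *
L=(559,198,1.747);R=Rdown(1.747,0)
goto(local([[0,0,77]],L)[0],R)
TT=tool();K,M=cam("wrist",TT);im=bot.capture("wrist");cv2.imwrite("pics/w4.png",im[...,::-1])
for r in bot.outline_of("pack","wrist")[:1]:
    m=r["mask"];ys,xs=np.nonzero(m);print(r["p"],xs.min(),xs.max(),ys.min(),ys.max())
    a=.17;Ry=Ro.from_euler('y',a).as_matrix()
    tb=lambda b:(b-[42,0,0])@Ry.T+[42,0,45]
    print(fit(m,[tb(box(-72,42,-25,25,40,58)),tb(box(-42,42,-25,25,20,40))],L,K,M))
    print(proj(local(tb(box(-72,42,-25,25,58,58)[::2]),L),K,M).round().tolist())
E
```

```text
time: 9.15
tool_pos: [565.5, 159.2, 228.6]
tcp_rot: [-3.139, -0.004, 1.749]
contact_force: [0.4, -0.0, 0.2]
grip_width: 92.1
finger_force: 0.0
shift now axes [ 38.7   0.9 151.7] rot [-0.0027 -0.0044  0.0016] | shift in target axes [ 39.4   0.4 151.6]
t 9.15 tcp [565.5 159.2 228.6] q [ 0.14  0.46  1.34  0.    1.35 -0.04] F [ 0.4 -0.   0.2] grip 92.1 0.0
0.93 302 356 100 220
(array([560.20772174, 196.30851847,   1.73482548]), np.float64(0.05671542096622157))
[[353.0, 219.0], [302.0, 219.0], [355.0, 98.0], [301.0, 98.0]]
```

View pics/w4.png

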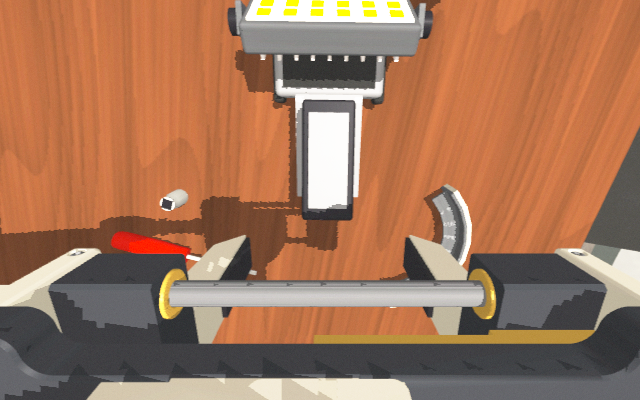

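```bash
python3 -m jog '[[19,0,20,0,-0.004,-0.002],[19,0.5,30,0,0,-0.002],[0,0,40,0,0,0],[0,0,35,0,0,0],[0,0,16,0,0,0],[0,0,10,0,0,0],[0,0,0,0,0,0],[0,0,0,0,0,0]]'
python3 -c "
from h import *
goto(local([[0,0,77]],(559.6,197,1.742))[0],Rdown(1.742,0))"
python3 -m jog '[[0,0,0,0,0,0],[0,0,0,0,0,0],[0,0,0,0,0,0],[0,0,0,0,0,0]]' 58
```

```text
time: 10.05
tool_pos: [561.0, 195.9, 79.1]
tcp_rot: [3.14, -0.0, 1.75]
contact_force: [1.1, 0.5, 0.9]
grip_width: 91.7
finger_force: 0.0
shift now axes [ 1.3 -1.2  2.1] rot [ 0.0017 -0.0002  0.0081] | shift in target axes [ 1.3 -1.2  2.1]
t 10.05 tcp [561.  195.9  79.1] q [0.21 0.61 1.51 0.   1.01 0.03] F [1.1 0.5 0.9] grip 91.7 0.0
time: 10.45
tool_pos: [560.1, 196.5, 78.2]
tcp_rot: [3.141, -0.0, 1.751]
contact_force: [-0.2, -0.2, -0.0]
grip_width: 64.3
finger_force: 0.0
```

```bash
python3 -m jog '[[0.5,-0.5,1.5,0,0,0.005],[0,0,0,0,0,0],[0,0,0,0,0,0],[0,0,0,0,0,0]]'
python3 -m jog '[[0,0,0,0,0,0],[0,0,0,0,0,0],[0,0,0,0,0,0]]' 55.5
python3 -m jog '[[0,0,0,0,0,0],[0,0,0,0,0,0],[0,0,0,0,0,0],[0,0,0,0,0,0]]' 40
```

```text
time: 10.85
tool_pos: [559.3, 196.8, 76.2]
tcp_rot: [-3.141, -0.0, 1.746]
contact_force: [0.5, -0.7, -0.0]
grip_width: 53.0
finger_force: 0.0
time: 11.15
tool_pos: [559.3, 196.8, 76.2]
tcp_rot: [-3.141, -0.0, 1.746]
contact_force: [-0.4, 0.0, -1.2]
grip_width: 51.4
finger_force: 0.0
time: 11.55
tool_pos: [559.3, 196.8, 76.2]
tcp_rot: [-3.141, -0.0, 1.746]
contact_force: [-0.6, -0.0, 0.3]
grip_width: 49.8
finger_force: 29.9
```

```bash
python3 -m jog '[[0,0,-3,0,0,0],[0,0,-6,0,0,0],[0,0,-12,0,0,0],[0,0,-20,0,0,0],[0,0,-30,0,0,0],[0,0,-40,0,0,0],[0,0,-40,0,0,0],[0,0,-25,0,0,0],[0,0,-8,0,0,0],[0,0,0,0,0,0]]'
python3 -m jog '[[-25,-4,0,0,0,0],[-40,-7,0,0,0,0],[-45,-7,0,0,0,0],[-45,-7,0,0,0,0],[-45,-7,0,0,0,0],[-45,-7,0,0,0,0],[-45,-7,0,0,0,0],[-45,-7,0,0,0,0],[-45,-7,0,0,0,0],[-45,-7,0,0,0,0],[-45,-7,0,0,0,0],[-45,-7,0,0,0,0]]'
python3 -c "
from h import *
goto(local([[-110,0,255]],(588,-262,1.41))[0],Rdown(1.41,0))"
```

```text
time: 12.55
tool_pos: [559.6, 196.8, 261.4]
tcp_rot: [3.14, -0.0, 1.746]
contact_force: [-0.1, 0.1, -3.2]
grip_width: 49.8
finger_force: 29.9
time: 13.75
tool_pos: [568.6, -325.8, 257.5]
tcp_rot: [-3.138, -0.003, 1.746]
contact_force: [0.5, 0.8, -3.4]
grip_width: 50.0
finger_force: 29.9
shift now axes [-44.4  -6.    2.4] rot [-0.0038 -0.0027  0.3361] | shift in target axes [-43.9   9.    2.5]
t 13.75 tcp [ 568.6 -325.8  257.5] q [-0.64  0.58  1.06 -0.    1.51 -0.81] F [ 0.5  0.8 -3.4] grip 50.0 29.9
```

```bash
python3 -m jog '[[-22,-3,0,-0.002,-0.001,0.112],[-22,-3,0,-0.002,-0.001,0.112],[0,0,0,0,0,0.112],[0,0,0,0,0,0],[0,0,0,0,0,0]]'
python3 - <<'E'
from h import *
TT=tool();np.save("w5T.npy",TT);K,M=cam("wrist",TT);im=bot.capture("wrist");cv2.imwrite("pics/w5.png",im[...,::-1])
C=(588,-262,1.41)
for r in bot.outline_of("charger","wrist"):
    m=r["mask"];ys,xs=np.nonzero(m);print(r["p"],r["pixel"],xs.min(),xs.max(),ys.min(),ys.max());
print("block",proj(local([[58,46,58],[58,-46,58],[133,46,58],[133,-46,58]],C),K,M).round().tolist())
print("pocket inner",proj(local([[-44,27,48],[-44,-27,48],[50,27,48],[50,-27,48]],C),K,M).round().tolist())
for r in bot.outline_of("pack","wrist")[:2]:
    m=r["mask"];ys,xs=np.nonzero(m);print("pack",r["p"],r["pixel"],xs.min(),xs.max(),ys.min(),ys.max());
E
```

```text
time: 14.25
tool_pos: [568.4, -368.2, 258.4]
tcp_rot: [3.14, -0.001, 1.413]
contact_force: [0.4, -0.2, -3.3]
grip_width: 49.7
finger_force: 29.9
0.72 [96.8, 57.4] 31 153 0 117
0.57 [334.5, 64.2] 295 377 0 140
block [[287.0, 26.0], [372.0, 27.0], [284.0, -58.0], [375.0, -58.0]]
pocket inner [[306.0, 123.0], [351.0, 123.0], [305.0, 37.0], [353.0, 37.0]]
pack 0.83 [327.9, 232.9] 276 381 162 334
```

View pics/w5.png

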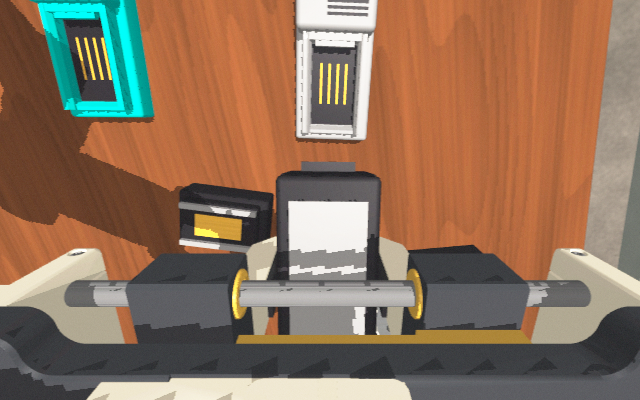

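```bash
python3 -c "
import cv2
a=cv2.imread('pics/w5.png')[0:180,270:400];cv2.imwrite('pics/w5c.png',cv2.resize(a,None,fx=3.33,fy=3.33,interpolation=cv2.INTER_CUBIC))"
```

```text
(no output)
```

View pics/w5c.png

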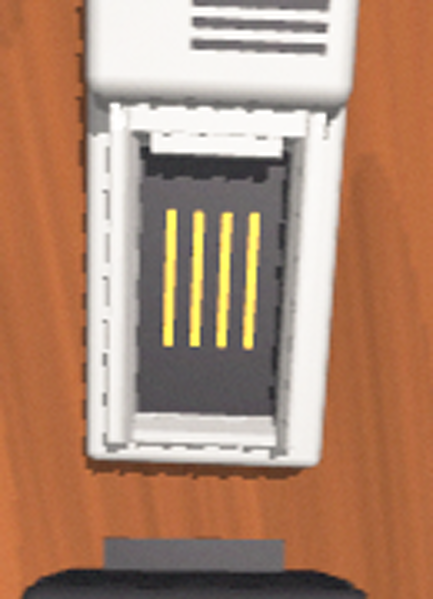

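```bash
cat >> h.py <<'E'
def ptfit(P,px,p0,K,M):
    from scipy.optimize import least_squares
    r=least_squares(lambda v:(proj(local(P,(v[0],v[1],v[2]/100)),K,M)-px).ravel(),[p0[0],p0[1],p0[2]*100])
    return np.array([r.x[0],r.x[1],r.x[2]/100]),r.fun.reshape(-1,2).round(1)
E
python3 - <<'E'
from h import *
TT=np.load("w5T.npy");K,M=cam("wrist",TT)
P=[[44,22,41],[44,-22,41],[-44,27,30],[-44,-27,30]]
px=np.array([[148,153],[282,155],[135,412],[275,415]])/3.33+[270,0]
C,res=ptfit(P,px,(588,-262,1.41),K,M);print(C,res.tolist())
print("block crop",((proj(local([[58,46,58],[58,-46,58]],C),K,M)-[270,0])*3.33).round().tolist())
# pack: tongue end top edge (48,±17,9) pack frame
Pt=[];
for s in (.15,.17,.2):
    # nose-up s; TCP at pack (-4.8,24.4): tool axes x=pack x rotated
    c,q=np.cos(s),np.sin(s)
    f=lambda x,z:[(x+4.8)*c+(z-24.4)*q,-(-(x+4.8)*q+(z-24.4)*c)]
    for x,z in ((48,9),(42,58),(-72,58)):
        a=f(x,z);Y=17 if z==9 else 25
        W=(TT@np.array([[a[0],-Y,a[1],1],[a[0],Y,a[1],1]]).T).T[:,:3];Pt.append(proj(W,K,M).round(1).tolist())
for p in Pt:print(p)
E
```

```text
[ 592.79244259 -264.81318485    1.38620448] [[1.0, -0.4], [-1.2, 0.3], [0.1, -0.1], [0.2, 0.2]]
block crop [[76.0, 91.0], [358.0, 100.0]]
[[299.0, 161.7], [353.3, 161.8]]
[[271.8, 177.6], [379.6, 177.7]]
[[277.9, 394.6], [373.1, 394.8]]
[[299.1, 162.2], [353.1, 162.3]]
[[272.1, 176.0], [379.3, 176.2]]
[[277.4, 395.5], [373.5, 395.7]]
[[299.4, 162.9], [352.9, 163.0]]
[[272.6, 173.7], [378.8, 173.9]]
[[276.7, 396.8], [374.2, 397.0]]
```

```bash
cat >> h.py <<'E'
def ins(xe,ze,th,C,th0=.17,y=0):
    dx,dz=-46.8,24.4;c,s=np.cos(th),np.sin(th)
    goto(local([[xe+dx*c+dz*s,y,30+ze-dx*s+dz*c]],C)[0],Rdown(C[2],-(th-th0)))
E
python3 -c "
from h import *
C=(591.8,-264.6,1.386)
ins(18,30,.35,C)"
```

```text
shift now axes [ 88.3   5.3 160.8] rot [ 0.0056 -0.1794  0.0263] | shift in target axes [115.7   3.5 142.4]
t 14.4 tcp [ 568.9 -368.1  259.8] q [-0.69  0.62  0.98  0.    1.54 -0.53] F [-0.1 -0.2 -3.2] grip 49.9 29.9
```

```bash
python3 -m jog '[[15,1,20,0.003,0,0.013],[22,1,30,0.003,0,0.013],[22,1.5,30,0,0,0],[15,1,25,0,-0.06,0],[0,0,22,0,-0.06,0],[0,0,15,0,-0.06,0],[0,0,0,0,0,0],[0,0,0,0,0,0]]'
python3 - <<'E'
from h import *
C=(591.8,-264.6,1.386)
ins(18,30,.35,C)
E
```

```text
time: 15.2
tool_pos: [586.0, -299.4, 118.8]
tcp_rot: [-3.14, 0.18, 1.386]
contact_force: [0.6, 0.5, -2.8]
grip_width: 49.7
finger_force: 29.9
shift now axes [20.9 -0.7 16.4] rot [-0.0018 -0.0002  0.0002] | shift in target axes [20.9 -0.7 16.4]
t 15.2 tcp [ 586.  -299.4  118.8] q [-0.51  0.66  1.32 -0.19  1.12 -0.24] F [ 0.6  0.5 -2.8] grip 49.7 29.9
```

```bash
python3 -m jog '[[7,-0.5,6,0,0,0],[7,0,6,0,0,0],[6.5,0,4.5,0,0,0],[0,0,0,0,0,0],[0,0,0,0,0,0]]'
python3 - <<'E'
from h import *
C=(591.8,-264.6,1.386)
ins(18,30,.35,C)
TT=tool();np.save("w6T.npy",TT);K,M=cam("wrist",TT);im=bot.capture("wrist");cv2.imwrite("pics/w6.png",im[...,::-1])
a=im[60:320,200:460,::-1];cv2.imwrite('pics/w6c.png',cv2.resize(a,None,fx=2.3,fy=2.3,interpolation=cv2.INTER_CUBIC))
print("lip upper",((proj(local([[44,22,47],[44,-22,47],[50,22,47],[50,-22,47]],C),K,M)-[200,60])*2.3).round().tolist())
print("block",((proj(local([[58,46,58],[58,-46,58]],C),K,M)-[200,60])*2.3).round().tolist())
E
```

```text
time: 15.7
tool_pos: [588.3, -282.9, 98.3]
tcp_rot: [-3.139, 0.181, 1.385]
contact_force: [0.8, 0.2, -3.6]
grip_width: 50.2
finger_force: 29.9
shift now axes [ 0.9  0.1 -0.9] rot [-0.0025  0.001  -0.0011] | shift in target axes [ 0.9  0.1 -0.9]
t 15.7 tcp [ 588.3 -282.9   98.3] q [-0.48  0.67  1.35 -0.2   1.08 -0.2 ] F [ 0.8  0.2 -3.6] grip 50.2 29.9
lip upper [[214.0, 151.0], [368.0, 151.0], [212.0, 129.0], [369.0, 130.0]]
block [[114.0, 107.0], [467.0, 108.0]]
```

View pics/w6c.png

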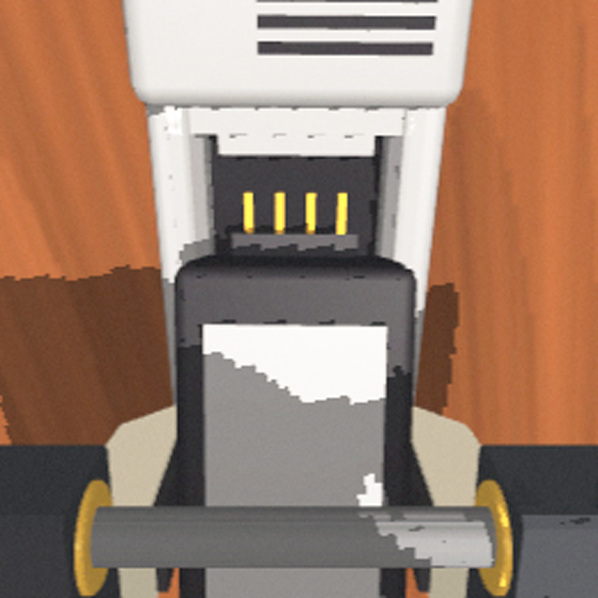

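```bash
python3 - <<'E'
from h import *
C=(591.8,-264.6,1.386)
TT=np.load("w6T.npy");K,M=cam("wrist",TT);cr=lambda W:((proj(W,K,M)-[200,60])*2.3).round(1).tolist()
for z in (41,47): print("lip",z,cr(local([[44,22,z],[44,-22,z]],C)))
for th0 in (.14,.17,.2):
    c,s=np.cos(th0),np.sin(th0)
    o=[]
    for x,Y,z in ((48,17,9),(48,-17,9),(42,25,58),(42,-25,58)):
        dx,dz=x+4.8,z-24.4;o.append([dx*c+dz*s,-Y,-(-dx*s+dz*c),1])
    print("pack",th0,cr((TT@np.array(o).T).T[:,:3]))
ins(34,1,.35,C)
E
```

```text
lip 41 [[215.7, 145.9], [365.7, 146.0]]
lip 47 [[213.5, 150.9], [367.7, 151.0]]
pack 0.14 [[227.2, 233.0], [352.5, 233.2], [164.5, 271.7], [413.2, 272.1]]
pack 0.17 [[227.8, 234.6], [352.0, 234.8], [165.6, 266.2], [412.2, 266.6]]
pack 0.2 [[228.3, 236.3], [351.5, 236.6], [166.8, 260.9], [411.1, 261.4]]
shift now axes [22.1 -0.1 25. ] rot [-0.002   0.0012 -0.0014] | shift in target axes [22.1 -0.1 25.1]
t 15.75 tcp [ 588.4 -283.1   98.6] q [-0.48  0.67  1.35 -0.2   1.08 -0.2 ] F [-0.9 -0.2 -2.6] grip 50.1 29.9
```

```bash
python3 -c "
from h import *
C=(591.5,-266.1,1.386)
ins(30,3,.35,C)"
```

```text
shift now axes [16.3 -0.1 24.1] rot [-0.002   0.0012 -0.0014] | shift in target axes [16.3 -0.1 24.1]
t 15.75 tcp [ 588.4 -283.1   98.6] q [-0.48  0.67  1.35 -0.2   1.08 -0.2 ] F [-0.9 -0.2 -2.6] grip 50.1 29.9
```

```bash
python3 -m jog '[[4,0.1,6,0,0,0],[4,0.1,6,0,0,0],[4,0,6,0,0,0],[4,0,4,0,0,0],[0,0,2,0,0,0],[0,0,0,0,0,0],[0,0,0,0,0,0]]'
python3 -c "
from h import *
C=(591.5,-266.1,1.386)
ins(30,3,.35,C);ins(30,0,.35,C);ins(37,1,.35,C)"
```

```text
time: 16.45
tool_pos: [590.7, -271.9, 72.0]
tcp_rot: [-3.14, 0.181, 1.384]
contact_force: [-0.9, 0.7, -2.6]
grip_width: 50.0
finger_force: 29.9
shift now axes [ 0.3 -0.2  0. ] rot [-0.002   0.0012 -0.0015] | shift in target axes [ 0.3 -0.2  0. ]
t 16.45 tcp [ 590.7 -271.9   72. ] q [-0.46  0.7   1.38 -0.2   1.02 -0.17] F [-0.9  0.7 -2.6] grip 50.0 29.9
shift now axes [ 0.8 -0.2  3. ] rot [-0.002   0.0012 -0.0015] | shift in target axes [ 0.8 -0.2  3. ]
t 16.45 tcp [ 590.7 -271.9   72. ] q [-0.46  0.7   1.38 -0.2   1.02 -0.17] F [-0.9  0.7 -2.6] grip 50.0 29.9
shift now axes [ 7.5 -0.3  0.7] rot [-0.002   0.0012 -0.0015] | shift in target axes [ 7.5 -0.2  0.7]
t 16.45 tcp [ 590.7 -271.9   72. ] q [-0.46  0.7   1.38 -0.2   1.02 -0.17] F [-0.9  0.7 -2.6] grip 50.0 29.9
```

```bash
python3 -m jog '[[0.2,0,1,0,0,0],[0,0,0,0,0,0],[0,0,0,0,0,0]]'|grep -E 'pos|contact'
python3 -m jog '[[0.2,0,1,0,0,0],[0,0,0,0,0,0],[0,0,0,0,0,0]]'|grep -E 'pos|contact'
python3 -m jog '[[0.2,0,1,0,0,0],[0,0,0,0,0,0],[0,0,0,0,0,0]]'|grep -E 'pos|contact'
```

```text
tool_pos: [590.5, -271.8, 71.0]
contact_force: [0.1, -0.2, -3.1]
tool_pos: [590.5, -271.7, 69.8]
contact_force: [-0.4, 0.1, -2.5]
tool_pos: [590.5, -271.7, 68.8]
contact_force: [0.8, -0.2, -2.5]
```

```bash
python3 -m jog '[[0.2,0,1,0,0,0],[0,0,0,0,0,0],[0,0,0,0,0,0]]'|grep -E 'pos|contact'
python3 -m jog '[[0.2,0,1,0,0,0],[0,0,0,0,0,0],[0,0,0,0,0,0]]'|grep -E 'pos|contact'
```

```text
tool_pos: [590.6, -271.8, 68.4]
contact_force: [-1.6, 0.3, 3.0]
tool_pos: [590.8, -272.3, 68.0]
contact_force: [-2.3, -1.4, 7.0]
```

```bash
python3 -m jog '[[-0.4,0.2,-2,0,0,0],[0,0,0,0,0,0],[2,0,-0.4,0,0,0],[2,0,-0.4,0,0,0],[0,0,0,0,0,0],[0,0,0,0,0,0]]'|grep -E 'pos|contact'
python3 -m jog '[[1,0,-0.2,0,0,0],[0,0,0,0,0,0],[0,0,0,0,0,0]]'|grep -E 'pos|contact'
python3 -m jog '[[1,0,-0.2,0,0,0],[0,0,0,0,0,0],[0,0,0,0,0,0]]'|grep -E 'pos|contact'
python3 -c "
from h import *
C=(591.5,-266.1,1.386)
ins(37.8,.5,.35,C)"
```

```text
tool_pos: [591.5, -267.5, 68.7]
contact_force: [-1.0, -0.2, -2.8]
tool_pos: [591.7, -266.7, 68.9]
contact_force: [0.3, 1.1, -2.7]
tool_pos: [591.9, -265.7, 68.9]
contact_force: [-0.3, 0.4, -2.2]
shift now axes [ 1.6 -0.3 -0.8] rot [-0.0023  0.001  -0.0015] | shift in target axes [ 1.6 -0.3 -0.8]
t 19.15 tcp [ 591.9 -265.7   68.9] q [-0.45  0.7   1.39 -0.21  1.02 -0.16] F [-0.3  0.4 -2.2] grip 49.8 30.0
```

```bash
python3 -m jog '[[1,-0.1,-0.3,0,0,0],[0,0,0,0,0,0],[0,0,0,0,0,0]]'|grep -E 'pos|contact'
python3 -m jog '[[1,0,-0.3,0,0,0],[0,0,0,0,0,0],[0,0,0,0,0,0]]'|grep -E 'pos|contact'
python3 -m jog '[[1,0,-0.3,0,0,0],[0,0,0,0,0,0],[0,0,0,0,0,0]]'|grep -E 'pos|contact'
```

```text
tool_pos: [592.0, -264.6, 69.0]
contact_force: [-0.4, -0.4, -3.6]
tool_pos: [592.1, -263.9, 69.2]
contact_force: [-0.8, -1.5, -2.7]
tool_pos: [592.2, -263.6, 69.4]
contact_force: [-1.6, -4.6, -3.3]
```

```bash
cat >> h.py <<'E'
def tcpi(xe,ze,th,C,th0=.17):
    dx,dz=-46.8,24.4;c,s=np.cos(th),np.sin(th)
    return local([[xe+dx*c+dz*s,0,30+ze-dx*s+dz*c]],C)[0],Rdown(C[2],-(th-th0))
E
python3 - <<'E'
from h import *
C=(591.5,-266.1,1.386)
W=[(36.8,.5,.35),(37.8,.5,.28),(39,.5,.22),(40,.5,.16),(40.8,.5,.11),(41.4,.4,.06),(41.8,.3,.02),(42,.2,0)]
TT=tool();p,R=TT[:3,3],TT[:3,:3]
for w in W:
    q,S=tcpi(*w,C);print(w,(R.T@(q-p)).round(1),Ro.from_matrix(R.T@S).as_rotvec().round(3));p,R=q,S
E
```

```text
(36.8, 0.5, 0.35) [-1.3 -0.2  0.2] [-0.002  0.003 -0.002]
(37.8, 0.5, 0.28) [-1.1  0.   2.8] [-0.    0.07 -0.  ]
(39, 0.5, 0.22) [-0.6 -0.   2.4] [ 0.    0.06 -0.  ]
(40, 0.5, 0.16) [-0.8  0.   2.5] [-0.    0.06  0.  ]
(40.8, 0.5, 0.11) [-0.7  0.   2.1] [ 0.    0.05 -0.  ]
(41.4, 0.4, 0.06) [-1.  -0.   2.3] [ 0.    0.05 -0.  ]
(41.8, 0.3, 0.02) [-0.9 -0.   1.8] [-0.    0.04  0.  ]
(42, 0.2, 0) [-0.4  0.   1. ] [0.   0.02 0.  ]
```

```bash
python3 -m jog '[[-1.8,-0.2,0.2,0,0.002,-0.002],[-0.6,0,1.4,0,0.035,0],[-0.5,0,1.4,0,0.035,0],[0,0,0,0,0,0],[0,0,0,0,0,0]]'|grep -E 'pos|contact'
python3 -m jog '[[-0.3,0,1.2,0,0.03,0],[-0.3,0,1.2,0,0.03,0],[0,0,0,0,0,0],[0,0,0,0,0,0]]'|grep -E 'pos|contact'
python3 -m jog '[[-0.4,0,1.2,0,0.03,0],[-0.4,0,1.3,0,0.03,0],[0,0,0,0,0,0],[0,0,0,0,0,0]]'|grep -E 'pos|contact'
python3 -c "
from h import *
C=(591.5,-266.1,1.386)
ins(40,.5,.16,C)"
```

```text
tool_pos: [591.5, -265.8, 66.8]
contact_force: [0.2, 0.4, -2.1]
tool_pos: [591.4, -266.3, 64.4]
contact_force: [-0.3, 0.3, -2.8]
tool_pos: [591.2, -267.2, 62.0]
contact_force: [-0.7, 0.4, -3.3]
shift now axes [-1.2  0.1 -0.1] rot [-0.0026 -0.0001  0.0003] | shift in target axes [-1.2  0.1 -0.1]
t 21.35 tcp [ 591.2 -267.2   62. ] q [-0.55  0.72  1.35  0.01  1.08 -0.37] F [-0.7  0.4 -3.3] grip 49.8 30.0
```

```bash
python3 -m jog '[[-0.9,0,1,0,0.025,0],[-0.9,0,1,0,0.025,0],[0,0,0,0,0,0],[0,0,0,0,0,0]]'|grep -E 'pos|contact'
python3 -m jog '[[-0.6,0,1.1,0,0.025,0],[-0.6,0,1.1,0,0.025,0],[0,0,0,0,0,0],[0,0,0,0,0,0]]'|grep -E 'pos|contact'
python3 -c "
from h import *
C=(591.5,-266.1,1.386)
ins(41.4,.4,.06,C);ins(42,.2,0,C)"
```

```text
tool_pos: [590.7, -269.5, 59.8]
contact_force: [0.2, 0.9, -2.6]
tool_pos: [590.5, -270.7, 57.5]
contact_force: [0.0, 0.3, -3.1]
shift now axes [0.8 0.1 0. ] rot [-0.0025 -0.0011 -0.0008] | shift in target axes [0.8 0.1 0. ]
t 22.15 tcp [ 590.5 -270.7   57.5] q [-0.6   0.75  1.32  0.11  1.13 -0.46] F [ 0.   0.3 -3.1] grip 49.9 30.0
shift now axes [-0.4  0.1  2.9] rot [-0.0025  0.0589 -0.0009] | shift in target axes [-0.6  0.1  2.8]
t 22.15 tcp [ 590.5 -270.7   57.5] q [-0.6   0.75  1.32  0.11  1.13 -0.46] F [ 0.   0.3 -3.1] grip 49.9 30.0
```

```bash
python3 -m jog '[[-0.1,0,0.8,0,0.02,0],[-0.1,0,1,0,0.02,0],[0,0,0,0,0,0],[0,0,0,0,0,0]]'|grep -E 'pos|contact'
python3 -m jog '[[-0.2,0,1,0,0.02,0],[0,0,0,0,0,0],[0,0,0,0,0,0]]'|grep -E 'pos|contact'
python3 -m jog '[[0,0,0.6,0,0,0],[0,0,0,0,0,0],[0,0,0,0,0,0]]'|grep -E 'pos|contact'
python3 -c "
from h import *
C=(591.5,-266.1,1.386)
ins(42,.2,0,C);print(bot.get_obs()['moment'].round(2))"
```

```text
tool_pos: [590.6, -270.5, 55.8]
contact_force: [-0.5, 0.6, -2.7]
tool_pos: [590.6, -270.4, 54.8]
contact_force: [0.4, 0.1, -3.3]
tool_pos: [590.7, -270.1, 54.3]
contact_force: [0.2, -0.0, -2.8]
shift now axes [-0.6  0.  -0.4] rot [-0.0024 -0.0009 -0.0001] | shift in target axes [-0.6  0.  -0.4]
t 23.15 tcp [ 590.7 -270.1   54.3] q [-0.62  0.76  1.31  0.17  1.16 -0.51] F [ 0.2 -0.  -2.8] grip 49.8 30.0
[-0.34  0.13  0.02]
```

```bash
python3 -m jog '[[-0.5,0,0.5,0,0,0],[0,0,0,0,0,0],[0,0,0,0,0,0]]'|grep -E 'pos|contact'
python3 -m jog '[[0,0,0.6,0,0,0],[0,0,0,0,0,0],[0,0,0,0,0,0]]'|grep -E 'pos|contact'
python3 -m jog '[[0,0,0.6,0,0,0],[0,0,0,0,0,0],[0,0,0,0,0,0]]'|grep -E 'pos|contact'
python3 -c "
from h import *
C=(591.5,-266.1,1.386)
ins(42,.2,0,C);print(bot.get_obs()['moment'].round(2))"
```

```text
tool_pos: [590.8, -270.5, 54.1]
contact_force: [-0.7, 2.1, 1.4]
tool_pos: [590.8, -270.5, 54.1]
contact_force: [-3.3, 2.5, 5.4]
tool_pos: [590.9, -270.4, 54.1]
contact_force: [-3.2, 2.5, 8.6]
shift now axes [-0.4 -0.2 -0.6] rot [-0.0014 -0.0008  0.0001] | shift in target axes [-0.4 -0.2 -0.6]
t 24.05 tcp [ 590.9 -270.4   54.1] q [-0.62  0.76  1.31  0.17  1.15 -0.51] F [-3.2  2.5  8.6] grip 50.0 30.0
[0.36 0.61 0.05]
```

```bash
python3 -m jog '[[0,0,-0.9,0,0,0],[0,0,0,0,0,0]]'|grep -E 'pos|contact'
python3 -m jog '[[0,0,0,0,0,0],[0,0,0,0,0,0],[0,0,0,0,0,0],[0,0,0,0,0,0],[0,0,0,0,0,0]]' 75
python3 - <<'E'
from h import *
TT=tool();K,M=cam("wrist",TT);im=bot.capture("wrist")
a=im[60:320,200:460,::-1];cv2.imwrite('pics/w7c.png',cv2.resize(a,None,fx=2.3,fy=2.3,interpolation=cv2.INTER_CUBIC))
E
```

```text
tool_pos: [590.9, -270.6, 54.1]
contact_force: [-2.5, 3.0, 6.0]
time: 24.75
tool_pos: [590.6, -270.6, 53.2]
tcp_rot: [-3.139, -0.171, 1.386]
contact_force: [0.3, 0.1, -1.3]
grip_width: 68.8
finger_force: 0.0
```

```bash
python3 -m jog '[[0,0,-5,0,0,0],[0,0,-20,0,0,0],[0,0,-35,0,0,0],[0,0,-40,0,0,0],[0,0,-40,0,0,0],[0,0,-35,0,-0.085,0],[-10,0,-10,0,-0.085,0],[-20,0,0,0,0,0],[0,0,0,0,0,0],[0,0,0,0,0,0]]' 100
python3 - <<'E'
from h import *
C=(591.5,-266.1,1.386)
TT=tool();K,M=cam("wrist",TT);im=bot.capture("wrist")
a=im[0:260,200:460,::-1];cv2.imwrite('pics/w8c.png',cv2.resize(a,None,fx=2.3,fy=2.3,interpolation=cv2.INTER_CUBIC))
for r in bot.outline_of("pack","wrist")[:1]:
    m=r["mask"];ys,xs=np.nonzero(m);print(r["p"],xs.min(),xs.max(),ys.min(),ys.max())
    for lift in (0,.05,.1):
        Ry=Ro.from_euler('y',lift).as_matrix();tb=lambda b:(b-[42,0,0])@Ry.T+[42,0,30]
        print(lift,fit(m,[tb(box(-72,42,-25,25,40,58)),tb(box(-42,42,-25,25,20,40))],C,K,M))
print("flat corners crop",(2.3*(proj(local(box(-72,42,-25,25,88,88)[::2],C),K,M)-[200,0])).round().tolist())
E
```

```text
time: 25.8
tool_pos: [579.1, -330.7, 233.4]
tcp_rot: [-3.137, -0.003, 1.384]
contact_force: [0.3, 0.4, -0.4]
grip_width: 91.9
finger_force: 0.0
0.75 304 354 80 192
0 (array([ 592.641239  , -266.15309492,    1.37915103]), np.float64(0.07637676556379394))
0.05 (array([ 592.43132246, -268.79269405,    1.37207836]), np.float64(0.09796401152157008))
0.1 (array([ 591.50664148, -271.65791074,    1.36570468]), np.float64(0.1162196399691882))
flat corners crop [[346.0, 446.0], [240.0, 445.0], [353.0, 185.0], [234.0, 185.0]]
```

View pics/w8c.png

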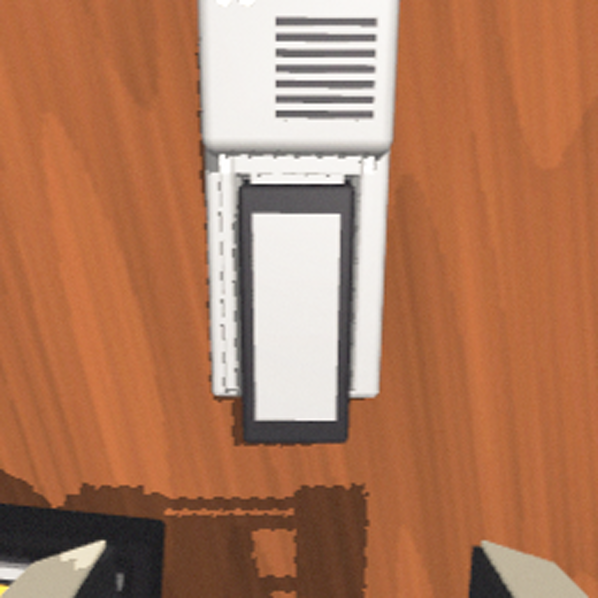

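```bash
python3 -c "
from h import *
C=(591.5,-266.1,1.386)
goto(local([[-30,0,92]],C)[0],Rdown(1.386,0))"
```

```text
shift now axes [ 34.9   0.8 141.5] rot [-0.0047 -0.003  -0.0009] | shift in target axes [ 35.3   0.2 141.4]
t 25.9 tcp [ 579.3 -330.3  233.4] q [-0.63  0.61  1.06  0.    1.47 -0.45] F [-0.3  0.1  0.3] grip 91.9 0.0
```

```bash
python3 -m jog '[[18,0.4,20,-0.004,-0.003,0],[17,0,30,0,0,0],[0,0,30,0,0,0],[0,0,25,0,0,0],[0,0,15,0,0,0],[0,0,10,0,0,0],[0,0,8,0,0,0],[0,0,0,0,0,0],[0,0,0,0,0,0],[0,0,0,0,0,0]]' 0
python3 -m jog '[[0,0,2,0,0,0],[0,0,0,0,0,0]]'|grep -E 'pos|contact'
python3 -m jog '[[0,0,1,0,0,0],[0,0,0,0,0,0]]'|grep -E 'pos|contact'
python3 -m jog '[[0,0,1,0,0,0],[0,0,0,0,0,0]]'|grep -E 'pos|contact'
```

```text
time: 26.9
tool_pos: [587.3, -296.5, 97.9]
tcp_rot: [3.138, 0.003, 1.386]
contact_force: [0.7, -0.9, 0.3]
grip_width: 16.5
finger_force: 0.0
tool_pos: [586.9, -296.2, 95.1]
contact_force: [0.6, 0.4, -0.2]
tool_pos: [586.8, -296.1, 93.9]
contact_force: [-0.0, -0.9, -0.5]
tool_pos: [586.8, -296.1, 92.7]
contact_force: [-0.3, -0.2, -0.6]
```

```bash
python3 -m jog '[[0,0,1.5,0,0,0],[0,0,0,0,0,0],[0,0,0,0,0,0]]'|grep -E 'pos|contact|width'
python3 -m jog '[[0,0,1,0,0,0],[0,0,0,0,0,0],[0,0,0,0,0,0]]'|grep -E 'pos|contact'
python3 -m jog '[[0,0,1,0,0,0],[0,0,0,0,0,0],[0,0,0,0,0,0]]'|grep -E 'pos|contact'
python3 -m jog '[[0,0,1,0,0,0],[0,0,0,0,0,0],[0,0,0,0,0,0]]'|grep -E 'pos|contact'
```

```text
tool_pos: [586.8, -296.1, 91.3]
contact_force: [-0.5, -0.1, -0.1]
grip_width: 0.6
tool_pos: [586.8, -296.1, 90.4]
contact_force: [0.7, 0.3, -0.5]
tool_pos: [586.8, -296.2, 89.3]
contact_force: [-0.2, -0.0, -0.4]
tool_pos: [586.8, -296.1, 88.4]
contact_force: [0.1, -0.1, -0.2]
```

```bash
python3 -m jog '[[0,0,0.7,0,0,0],[0,0,0,0,0,0],[0,0,0,0,0,0]]'|grep -E 'pos|contact'
python3 -m jog '[[0,0,0.7,0,0,0],[0,0,0,0,0,0],[0,0,0,0,0,0]]'|grep -E 'pos|contact'
python3 -m jog '[[0,0,-5,0,0,0],[0,0,-20,0,0,0],[0,0,-40,0,0,0],[0,0,-40,0,0,0],[0,0,-20,0,0,0],[0,0,0,0,0,0],[0,0,0,0,0,0]]'|grep -E 'time|pos|contact'
```

```text
tool_pos: [586.9, -296.2, 88.3]
contact_force: [-1.9, 0.9, 5.0]
tool_pos: [586.9, -296.2, 88.3]
contact_force: [-2.7, 1.5, 8.6]
time: 30.0
tool_pos: [586.5, -295.8, 211.3]
contact_force: [0.4, 1.1, 0.0]
```

Contact on the cap top came at z 88.3 mm, against 88 mm expected for a flat pack, so it is level and home.

```bash
python3 -c "
from plant import bot
print(bot.close_job())"
```

```text
the job is handed in; nothing more can be done
None
```

The pack sprang up after the latch was pressed, was lifted out of the lamp, and now lies flat and released in the grey charger with its tongue under the keeper; the job was handed in at about 30 s, and the judge's result was not reported back.

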